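# Find the flap that rocks and push it open

## Task

One of the four bright sheet-metal flaps in the deck of the wooden box is free to open for loading; the others rest on blocks underneath. Press gently with closed fingertips on the small brass disc at the robot's end of the flaps to find the one that rocks, then push that same end down until the flap stands well open, at least halfway to upright, and leave it so. The thin sheet bends, so never press hard; grip nothing, do not pull up the far end of a flap, and leave everything else where it lies.

Things in the scene. Friction and masses are not known exactly. Their poses are not given: they have to be found in the camera images.
- flap_box: fixed wooden box 190 (x) by 400 (y) by 85 mm high; origin: middle of its underside, x away from the robot, y to the left along the flaps, turned up to 0.2 rad. Four identical flaps lie flush in its deck, centres at x = 0, y = +150 (flap_1), +50, -50, -150 mm (flap_4), each over a well 75 mm deep. Unseen blocks stand in three wells, close under the flaps; one flap is free
- flap_1 (a joint): tilt of flap 1 (1 leftmost from the robot, 4 rightmost) about an axle across the middle of its length, along box y; rad, 0 = flush, growing as the robot's end sinks and the far end rises; stops at -0.12 and 1.2. A blocked flap gives about 1 mm (0.03 rad) at most; the free one is balanced, swings at 1 to 2 N at its disc and stays where it is left
- flap_1_disc (a point): middle of the small flat brass disc (18 mm across) on top of flap 1, the place to press, 35 mm from the axle towards the robot; moves with the flap. The flap is a plate 110 mm long (box x), 64 mm wide (y), 3 mm thick, in an opening of 114 by 67 mm
- flap_2 (a joint): tilt of flap 2 (1 leftmost from the robot, 4 rightmost) about an axle across the middle of its length, along box y; rad, 0 = flush, growing as the robot's end sinks and the far end rises; stops at -0.12 and 1.2. A blocked flap gives about 1 mm (0.03 rad) at most; the free one is balanced, swings at 1 to 2 N at its disc and stays where it is left
- flap_2_disc (a point): middle of the small flat brass disc (18 mm across) on top of flap 2, the place to press, 35 mm from the axle towards the robot; moves with the flap. The flap is a plate 110 mm long (box x), 64 mm wide (y), 3 mm thick, in an opening of 114 by 67 mm
- flap_3 (a joint): tilt of flap 3 (1 leftmost from the robot, 4 rightmost) about an axle across the middle of its length, along box y; rad, 0 = flush, growing as the robot's end sinks and the far end rises; stops at -0.12 and 1.2. A blocked flap gives about 1 mm (0.03 rad) at most; the free one is balanced, swings at 1 to 2 N at its disc and stays where it is left
- flap_3_disc (a point): middle of the small flat brass disc (18 mm across) on top of flap 3, the place to press, 35 mm from the axle towards the robot; moves with the flap. The flap is a plate 110 mm long (box x), 64 mm wide (y), 3 mm thick, in an opening of 114 by 67 mm
- flap_4 (a joint): tilt of flap 4 (1 leftmost from the robot, 4 rightmost) about an axle across the middle of its length, along box y; rad, 0 = flush, growing as the robot's end sinks and the far end rises; stops at -0.12 and 1.2. A blocked flap gives about 1 mm (0.03 rad) at most; the free one is balanced, swings at 1 to 2 N at its disc and stays where it is left
- flap_4_disc (a point): middle of the small flat brass disc (18 mm across) on top of flap 4, the place to press, 35 mm from the axle towards the robot; moves with the flap. The flap is a plate 110 mm long (box x), 64 mm wide (y), 3 mm thick, in an opening of 114 by 67 mm
- ferrule_1: bronze tip ferrule, a tube 16 mm across and 20 mm tall standing on the deck strip between flap_1 and flap_2; origin at its foot. Loose, leave alone
- ferrule_2: the same, standing between flap_3 and flap_4
- sizing_stick: stepped walnut cork sizing stick, 150 mm long, up to 14 mm wide and 12 mm high, lying loose along the rear strip of the deck; origin at the middle of its underside. Leave alone
- bocal: silver bocal, a bent tube about 260 mm long and up to 22 mm thick, loose on the bench to the robot's right; origin near its middle, on the bench
- tube_cutter: chrome tube cutter, about 100 mm long and 36 mm high, loose on the bench in front of the box to the right; origin near its middle, on the bench
- grease_tin: round tin, 64 mm across and 50 mm tall, loose on the bench in front of the box to the left; origin at its foot
- mallet: wooden mallet, 240 mm long, lying loose on the bench to the robot's left; origin on its handle

How it is judged:
By the outcome, as a careful person would: the job done as asked, in the order asked, and still so for the second after the job is handed in, with the robot touching nothing.
It also fails if it takes over 45 s, if anything falls off the work surface, if the arm or the gripper's body presses on something with over 40 N, if the wrist force passes 120 N, or if a joint passes its speed limit or range.

## Robot

A 7-joint arm with a two-finger parallel gripper is mounted at the origin on the work surface. World frame = base frame: x ahead of the robot, y to its left, z up, the work surface at z = 0. Lengths are in m, angles in rad, forces in N, time in s.
With the tool pointing down it reaches from about 0.35 to 0.9 m from the base axis. Payload 8.1 kg.
Tool frame: the origin (TCP) lies midway between the tips of the shut fingers; the grasp point (between the pads) lies 19 mm behind it; z points along the fingers, x is the direction in which the jaws open and shut, and the axes are right-handed (so a half turn about z gives the same grasp; the last joint's range is limited). The gripper opens to 92 mm and grips with 3 to 60 N. Pads are 19 mm wide; open, the fingers measure 130 mm over their backs; the gripper's body (75 mm by 190 mm) begins 47 mm behind the grasp point.
Start: joints at [-1.206, 0.434, 0.025, 1.573, -0.012, 1.134, -0.075], TCP at [0.282, 0.558, 0.227] pointing down, gripper open.
Joint ranges: [-2.62, 2.62], [-0.44, 2.09], [-1.27, 1.32], [0.08, 2.57], [-1.32, 4.46], [0.12, 2], [-2.74, 2.74]. Speed limits (rad/s): [2.22, 2.22, 3.01, 3.01, 3.14, 3.14, 3.14].

## Interface

Orientations are given as a 3x3 rotation matrix whose columns are the frame's x, y, z axes.
In Python, from cell import state, snapshot, sign_off gives the robot as it stands.
- The arm moves only by the tool carry_out, never from a script. Its argument "targets" is a list of rows, each a list of 7 numbers: the closure, from 0 (fully open) to 1 (shut), then the shift along the world's x, y, z in cm, then the turn, a rotation vector about the world's x, y, z in rad. In form: [[claw, dx, dy, dz, rx, ry, rz], ...]. A call has 1 to 12 rows; each row shifts and turns the commanded pose from where the row before left it; what a row does not reach is not made up. A row lasts 1/8 s, in which the tool goes at most 62.5 mm and 10.7 degrees, less where a joint would pass 70% of its speed; a pose out of reach is approached as far as the arm can. A call is refused whole if a number of a shift passes 6.25 or a number of a turn 0.188, either way. A call with a gripper value outside its range is refused whole. The fingers move at their own pace and stop on an object; "squeeze" is the grip in N (left out, the last holds). Time passes only in rows, so rows that do not move let the fingers close. It gives the time, the measured TCP pose, the force and the opening at its end, in the units of the state.
- state(): the state, without advancing time (a new reading comes with each control period).
- snapshot(name): name is "scene" or "side" or "wrist"; returns a dict with "img" (400x640x3 uint8, blue, green, red), "depth" (400x640 float32, m along the optical axis (not along the pixel's ray), 0 where there is no reading), "camera_matrix" (3x3 intrinsics, pixels), "k1" (the pictures are not rectified: a ray, as slopes to the right and down, at radius r is drawn at 1 + k1 r^2 times it, then the intrinsics apply), "extrinsics" (4x4, takes a point from camera to world coordinates); the wrist camera has in their place "T_tool_cam" (4x4, takes a point from camera to tool coordinates, whose origin is the TCP and whose axes are the tool frame's). Camera axes: x right, y up, looking along -z (the intrinsics and any distortion apply to the point x, -y, -z); pixel columns grow to the right and rows downward; lengths in m; the calibration is good to about 2 mm. A picture is of the moment at which its call begins: read the wrist's pose just before it.
- sign_off(): hands the job in, once; it reports no verdict.
The state is a dict: "time_s": time; "joint_positions": joint angles; "qvel": joint speeds; "tau": joint torques, N m; "tool_pos": TCP position; "eef_rot": TCP orientation; "contact_force": force on the tool from outside, world axes, zero at the start; "moment": the same for the moment, N m; "gripper_width": finger opening in m.
Only numpy, scipy, OpenCV 4.12 (cv2) and the standard library are available. Lean on these libraries where they do the work, as an engineer would, in place of code of your own. Each camera call takes 0.05 s, during which the arm holds its last target.

## Working session

There is one attempt and no reset: what is moved stays moved. The work goes in short steps, Python scripts to look and compute and a tool call to move; the robot and the scene stay as the last step left them, time stands still between calls to the robot, and variables do not carry over. Pictures are saved under pics/ and viewed, and the job is handed in when it is done.

Besides the shell and the picture viewer there is one more tool, called after ">>>" by a JSON object that holds its "fn" and its "kwargs", one argument or row to a line. carry_out: Moves the arm, as the interface text tells. Its arguments: {"type":"object","properties":{"targets":{"type":"array","items":{"type":"array","items":{"type":"number"}}},"squeeze":{"type":"number"}},"required":["targets"]}

```bash
mkdir -p pics; ls
python3 - <<'E'
from cell import state,snapshot
import cv2
s=state();print({k:s[k] for k in ['time_s','tool_pos','eef_rot','contact_force','gripper_width']})
for n in ['scene','side','wrist']:
    d=snapshot(n);cv2.imwrite(f'pics/{n}0.png',d['img']);print(n,d['camera_matrix'],d['k1'],d.get('extrinsics',d.get('T_tool_cam')))
E
```

```text
pics
{'time_s': 0.0, 'tool_pos': array([0.28163741, 0.55738463, 0.22595729]), 'eef_rot': array([[ 4.50951917e-01,  8.92548075e-01, -5.50453093e-04],
       [ 8.92546917e-01, -4.50952224e-01, -1.44685541e-03],
       [-1.53961606e-03,  1.61157009e-04, -9.99998802e-01]]), 'contact_force': array([-0.26024673,  0.24428109, -0.20982597]), 'gripper_width': 0.09182840991000005}
scene [[369.15838056   0.         320.0773868 ]
 [  0.         369.15838056 200.79163863]
 [  0.           0.           1.        ]] -0.011155948728972692 [[ 0.72518624 -0.53324891  0.43560362  1.00162333]
 [ 0.6884889   0.55295136 -0.46928437 -0.60084089]
 [ 0.00937776  0.64022683  0.76812868  0.95676581]
 [ 0.          0.          0.          1.        ]]
side [[362.90779101   0.         322.32320306]
 [  0.         362.90779101 199.24572508]
 [  0.           0.           1.        ]] -0.006422679306558178 [[ 0.96096659  0.18512266 -0.20560353  0.27209635]
 [-0.27630015  0.68028233 -0.67887714 -0.74026202]
 [ 0.01419291  0.70918654  0.70487801  0.78372874]
 [ 0.          0.          0.          1.        ]]
wrist [[292.25327425   0.         320.30721249]
 [  0.         292.25327425 201.56053436]
 [  0.           0.           1.        ]] 0.017613511855729208 [[ 9.99999256e-01 -5.50002339e-04 -1.08920627e-03  8.79675098e-04]
 [-8.39420326e-04 -9.57945236e-01 -2.86949856e-01 -7.66995511e-02]
 [-8.85576861e-04  2.86950557e-01 -9.57944985e-01 -1.58734118e-01]
 [ 0.00000000e+00  0.00000000e+00  0.00000000e+00  1.00000000e+00]]
```

View pics/scene0.png

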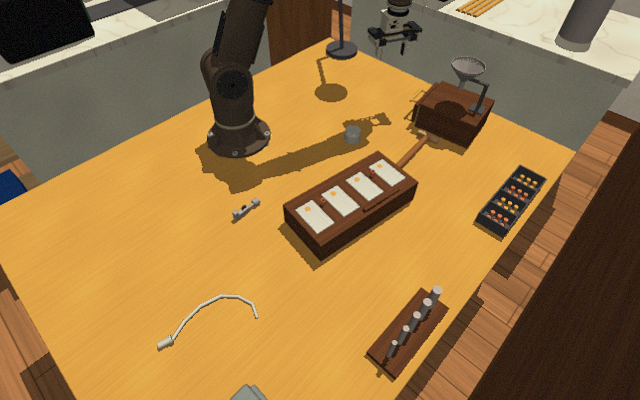

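View pics/side0.png

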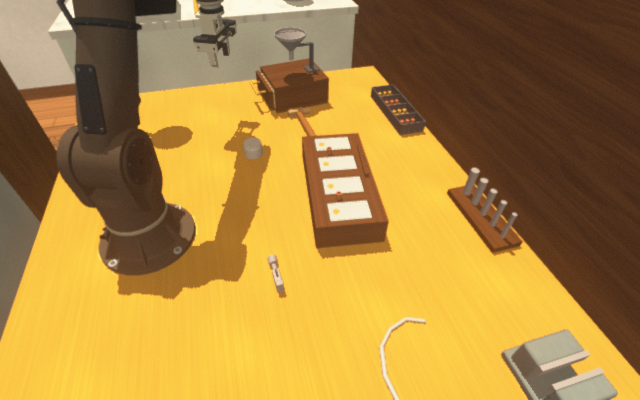

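Both views show the box with four white flaps: in the scene view from about (314,217) for flap 4 to (387,173) for flap 1, and in the side view from (349,211) for flap 4 to (332,144) for flap 1. The orange discs sit at the robot's end of each flap. Next I measure them.

```bash
cat > h.py <<'E'
import numpy as np,cv2
from cell import state,snapshot
def rays(d,px,T=None):
    E=d['extrinsics'] if T is None else T
    u=cv2.undistortPoints(np.array(px,float).reshape(-1,1,2),d['camera_matrix'],np.array([d['k1'],0,0,0.])).reshape(-1,2)
    v=np.c_[u[:,0],-u[:,1],-np.ones(len(u))]@E[:3,:3].T
    return E[:3,3],v
def plane(d,px,z,T=None):
    o,v=rays(d,px,T); return o+v*((z-o[2])/v[:,2])[:,None]
def proj(d,P,T=None):
    E=np.linalg.inv(d['extrinsics'] if T is None else T)
    p=np.atleast_2d(P)@E[:3,:3].T+E[:3,3]; 
    p=p*[1,-1,-1]
    return cv2.projectPoints(p,np.zeros(3),np.zeros(3),d['camera_matrix'],np.array([d['k1'],0,0,0.]))[0].reshape(-1,2)
E
python3 - <<'E'
from h import *
from math import atan2
roi={'scene':(270,420,140,250),'side':(295,390,130,245)}
for n in roi:
    d=snapshot(n);im=d['img'];hsv=cv2.cvtColor(im,cv2.COLOR_BGR2HSV)
    a,b,c,e=roi[n]
    m=np.zeros(im.shape[:2],np.uint8);m[c:e,a:b]=(hsv[c:e,a:b,2]>170)
    if n=='scene' : print('px',im[217,314],im[210,309],im[190,300])
    w=m.copy()
    k,l,st,ce=cv2.connectedComponentsWithStats(w)
    C=[]
    for i in range(1,k):
        if st[i,4]>100:
            cn=max(cv2.findContours((l==i).astype(np.uint8),0,1)[0],key=cv2.contourArea)
            pts=plane(d,cn.reshape(-1,2),.085)
            M=plane(d,np.argwhere(l==i)[:,::-1],.085)
            r=cv2.minAreaRect((pts[:,:2]*1000).astype(np.float32))
            disc=(l==i)&(hsv[...,1]>90)&(hsv[...,0]<35)
            q=np.argwhere(disc)[:,::-1]
            print(n,st[i],np.round(ce[i],1),'rect',np.round(r[0],1),np.round(r[1],1),round(r[2],1),'disc',len(q),plane(d,q,.085).mean(0).round(4) if len(q) else None)
            # depth height check
            x,y=ce[i].astype(int);dd=d['depth'][y,x];o,v=rays(d,[[x,y]]);print('   depth pt',(o+v*dd).round(4))
    cv2.imwrite(f'pics/crop_{n}.png',cv2.resize(im[c:e,a:b],None,fx=5,fy=5,interpolation=0))
E
```

```text
px [187 213 218] [142 189 221] [ 72 163 224]
scene [270 140  54  20 558] [288.2 146.1] rect [286.6  43. ] [188.6  97.2] 44.1 disc 558 [0.2552 0.0354 0.085 ]
   depth pt [[ 0.1803  0.0979 -0.0011]]
scene [ 270  140  149  110 3452] [321.4 180.3] rect [450.4  45.2] [671.4 253.6] 90.0 disc 3452 [0.4509 0.0091 0.085 ]
   depth pt [[0.3964 0.0544 0.0015]]
scene [ 345  151   75   99 2304] [397.7 222.8] rect [717.5 108.5] [172.1 487. ] 10.4 disc 2304 [0.7274 0.0347 0.085 ]
   depth pt [[ 0.6988  0.0926 -0.0015]]
scene [369 159  36  27 446] [386.7 172.1] rect [578.7 174.7] [ 63.8 108.1] 82.1 disc 19 [0.5441 0.1771 0.085 ]
   depth pt [[0.5779 0.1737 0.0834]]
scene [346 172  37  29 500] [364.2 185.7] rect [564.3  75.8] [ 63.5 108.7] 81.4 disc 18 [0.5278 0.0819 0.085 ]
   depth pt [[0.5639 0.0754 0.0867]]
scene [322 186  38  30 553] [340.2 200.3] rect [549.  -24.1] [ 65.7 108.9] 82.2 disc 24 [ 0.5133 -0.0192  0.085 ]
   depth pt [[ 0.5494 -0.0235  0.0853]]
scene [296 200  38  33 618] [314.3 216. ] rect [ 534.  -122.2] [ 63.5 108.1] 81.4 disc 23 [ 0.499 -0.116  0.085]
   depth pt [[ 0.5361 -0.12
[... 240 characters left out ...]
 -6.3] [488.  278.4] 75.2 disc 1987 [0.6716 0.0646 0.085 ]
   depth pt [[ 0.7191  0.1541 -0.    ]]
side [314 136  37  15 456] [331.9 143.1] rect [577.3 173. ] [ 72.  112.9] 81.2 disc 59 [0.5675 0.176  0.085 ]
   depth pt [[0.5752 0.1761 0.0831]]
side [318 155  39  17 533] [336.7 162.8] rect [562.3  73.9] [ 70.7 111.9] 81.4 disc 41 [0.5414 0.0748 0.085 ]
   depth pt [[0.5609 0.0773 0.0843]]
side [322 176  42  20 655] [342.2 185. ] rect [546.9 -28.3] [ 75.5 112.6] 82.3 disc 65 [ 0.5263 -0.0325  0.085 ]
   depth pt [[ 0.546  -0.0257  0.088 ]]
side [327 200  45  22 797] [348.7 210.3] rect [ 532.3 -124.7] [ 70.5 111.7] 81.1 disc 60 [ 0.5169 -0.1255  0.085 ]
   depth pt [[ 0.5313 -0.1224  0.083 ]]
```

```bash
python3 -c "
import cv2
for n in ['scene','side']:
    i=cv2.imread(f'pics/crop_{n}.png');print(i.shape);cv2.imwrite(f'pics/crop_{n}.png',i)"
```

```text
(550, 750, 3)
(575, 475, 3)
```

View pics/crop_scene.png

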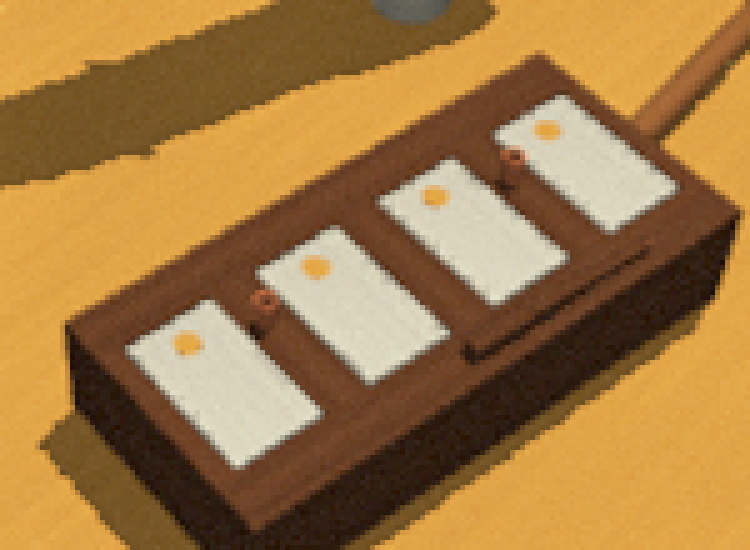

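View pics/crop_side.png

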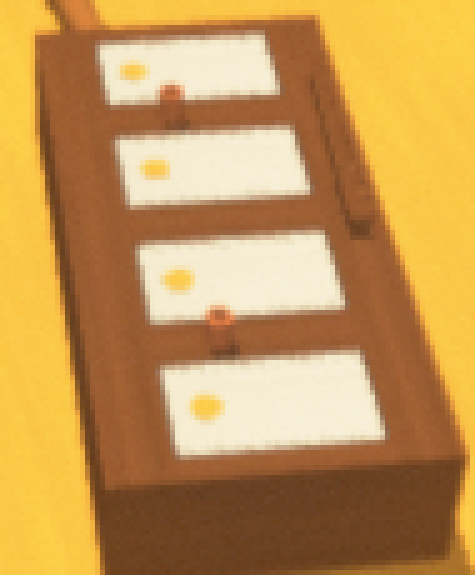

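The flap centres fit the 100 mm spacing, and the rectangles measure about 64 x 108 mm. Yaw is about -0.148, and depth puts the flap tops near z = 0.085. Before moving over, I check the funnel stand and the other obstacles.

Run:
```python
from h import *
d=snapshot('side')
vv,uu=np.mgrid[20:400:2,180:560:2]
px=np.c_[uu.ravel(),vv.ravel()];o,v=rays(d,px);D=d['depth'][px[:,1],px[:,0]]
P=o+v*D[:,None];P=P[D>0]
m=(P[:,2]>.10)&(P[:,0]>.2)&(P[:,0]<.9)&(P[:,1]>-.4)&(P[:,1]<.9)
Q=P[m]
for yb in np.arange(-.4,.9,.1):
    s=Q[(Q[:,1]>=yb)&(Q[:,1]<yb+.1)]
    if len(s): print(round(yb,1),len(s),s.min(0).round(3),s.max(0).round(3))
# ferrules/deck things
m=(P[:,2]>.095)&(P[:,0]>.4)&(P[:,0]<.7)&(P[:,1]>-.2)&(P[:,1]<.25);print(P[m].round(3))
ex=np.array([np.cos(-.148),np.sin(-.148)]);ey=np.array([-ex[1],ex[0]])
c=np.array([.5555,.025])
s=state()
for k,y in enumerate([.15,.05,-.05,-.15]):
    q=c+y*ey-.035*ex;print(k+1,q.round(4),np.round((q-s['tool_pos'][:2])*100,2))
```

```text
-0.1 5 [ 0.512 -0.079  0.101] [ 0.524 -0.067  0.105]
0.1 3 [0.547 0.117 0.102] [0.557 0.129 0.103]
0.4 113 [0.208 0.457 0.242] [0.289 0.499 0.337]
0.5 299 [0.219 0.5   0.101] [0.68  0.6   0.379]
0.6 339 [0.293 0.6   0.102] [0.672 0.7   0.336]
0.7 70 [0.439 0.7   0.106] [0.664 0.754 0.264]
[[ 0.55   0.129  0.102]
 [ 0.557  0.128  0.102]
 [ 0.547  0.117  0.103]
 [ 0.555  0.122  0.099]
 [ 0.547  0.116  0.097]
 [ 0.64   0.083  0.095]
 [ 0.636  0.073  0.095]
 [ 0.639  0.063  0.095]
 [ 0.638  0.042  0.096]
 [ 0.634  0.032  0.097]
 [ 0.639  0.03   0.097]
 [ 0.629  0.021  0.099]
 [ 0.627 -0.003  0.096]
 [ 0.631 -0.008  0.099]
 [ 0.52  -0.067  0.101]
 [ 0.524 -0.073  0.105]
 [ 0.512 -0.074  0.102]
 [ 0.517 -0.077  0.104]
 [ 0.522 -0.079  0.104]
 [ 0.512 -0.075  0.095]
 [ 0.517 -0.078  0.097]
 [ 0.522 -0.081  0.098]]
1 [0.543  0.1785] [ 26.12 -37.92]
2 [0.5283 0.0796] [ 24.65 -47.81]
3 [ 0.5135 -0.0193] [ 23.17 -57.7 ]
4 [ 0.4988 -0.1182] [ 21.7  -67.59]
```

>>> {"fn": "carry_out", "kwargs": {
  "targets": [
    [1,1,-5.5,0,0,0,0.1],
    [1,1,-5.5,0,0,0,0.1],
    [1,1,-5.5,0,0,0,0.12],
    [1,5,-4,0,0,0,0],
    [1,5,-4,0,0,0,0],
    [1,5,-4,0,0,0,0],
    [1,5,-4,0,0,0,0],
    [1,3.1,-5.4,0,0,0,0],
    [1,0,0,0,0,0,0],
    [1,0,0,-5,0,0,0],
    [1,0,0,-5,0,0,0],
    [1,0,0,0,0,0,0]
  ],
  "squeeze": 10
}}

```text
time_s: 1.8
tool_pos: [0.5351, 0.1824, 0.1239]
eef_rot: [[0.146, 0.989, -0.007], [0.989, -0.146, -0.003], [-0.004, -0.006, -1.0]]
contact_force: [0.4, 0.1, 0.7]
gripper_width: 0.0006
```

```bash
cat > look.py <<'E'
from h import *
import sys
def wr(name):
    s=state();d=snapshot('wrist');T=np.eye(4);T[:3,:3]=s['eef_rot'];T[:3,3]=s['tool_pos'];T=T@d['T_tool_cam']
    cv2.imwrite(f'pics/{name}.png',d['img']);return s,d,T
if __name__=='__main__':
    s,d,T=wr(sys.argv[1]);print(s['time_s'],s['tool_pos'].round(4),s['contact_force'].round(2),np.abs(s['qvel']).max().round(3))
    hsv=cv2.cvtColor(d['img'],cv2.COLOR_BGR2HSV)
    m=((hsv[...,0]>10)&(hsv[...,0]<30)&(hsv[...,1]>80)&(hsv[...,2]>90)).astype(np.uint8)
    k,l,st,ce=cv2.connectedComponentsWithStats(m)
    for i in range(1,k):
        if 60<st[i,4]<5000: print(st[i],ce[i].round(1),plane(d,[ce[i]],.085,T).round(4))
E
python3 look.py w1
```

```text
1.8 [0.5351 0.1824 0.1239] [0.41 0.13 0.65] 0.081
[ 25 227  28  25 515] [ 38.5 238.6] [[ 0.516  -0.0202  0.085 ]]
[167 227  26  24 489] [179.4 238.8] [[0.5311 0.0795 0.085 ]]
[306 228  22  23 176] [317.7 234.1] [[0.5421 0.1802 0.085 ]]
[311 263   5  49 223] [313.  287.5] [[0.5855 0.17   0.085 ]]
[326 267   4  44 136] [327.8 290. ] [[0.5893 0.181  0.085 ]]
[ 429  295  112   42 3963] [483.8 317.3] [[0.6308 0.2996 0.085 ]]
[431 395  87   5 406] [474.2 397.1] [[0.7112 0.2915 0.085 ]]
```

View pics/w1.png

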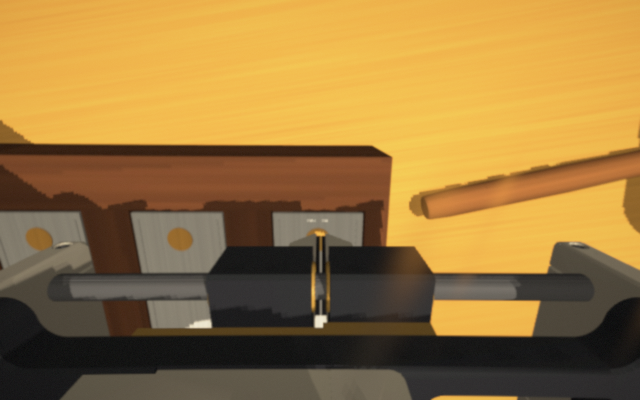

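The wrist view, with the robot side at the top, shows discs 3, 2 and 1 at (38,239), (179,239) and (318,234). They agree with my prediction to about 2.5 mm, so I take the mean. Now I centre over disc 1 and come down close.

>>> {"fn": "carry_out", "kwargs": {
  "targets": [
    [1,0.9,-0.4,-1,0,0,0],
    [1,0,0,-1,0,0,0],
    [1,0,0,-0.5,0,0,0],
    [1,0,0,0,0,0,0],
    [1,0,0,0,0,0,0]
  ]
}}

```text
time_s: 2.48
tool_pos: [0.5471, 0.1788, 0.102]
eef_rot: [[0.147, 0.989, 0.0], [0.989, -0.147, 0.0], [0.0, 0.0, -1.0]]
contact_force: [0.1, 0.1, 0.5]
gripper_width: 0.0008
```

>>> {"fn": "carry_out", "kwargs": {
  "targets": [
    [1,-0.3,0,-0.6,0,0,0],
    [1,0,0,-0.5,0,0,0],
    [1,0,0,0,0,0,0],
    [1,0,0,0,0,0,0]
  ]
}}

```text
time_s: 2.98
tool_pos: [0.5441, 0.1787, 0.0907]
eef_rot: [[0.147, 0.989, 0.0], [0.989, -0.147, -0.0], [0.0, 0.0, -1.0]]
contact_force: [0.8, -0.1, 1.0]
gripper_width: 0.0007
```

```bash
python3 look.py w2
python3 - <<'E'
from h import *
d=snapshot('side');cv2.imwrite('pics/s2.png',cv2.resize(d['img'][80:240,230:430],None,fx=4,fy=3.7))
E
```

```text
2.975 [0.5441 0.1787 0.0907] [ 0.84 -0.1   0.96] 0.004
[140 232  32  28 690] [155.5 245.6] [[0.5304 0.0796 0.085 ]]
[311 263   5  49 228] [313.1 287.8] [[0.574  0.1703 0.085 ]]
[326 267   4  45 133] [327.8 289.3] [[0.5765 0.1796 0.085 ]]
[ 429  295  113   42 3968] [483.8 317.3] [[0.6122 0.2786 0.085 ]]
[141 328  71   2  76] [174.1 328.1] [[0.5905 0.0737 0.085 ]]
[431 395  87   5 407] [474.3 397.1] [[0.6799 0.272  0.085 ]]
```

View pics/s2.png

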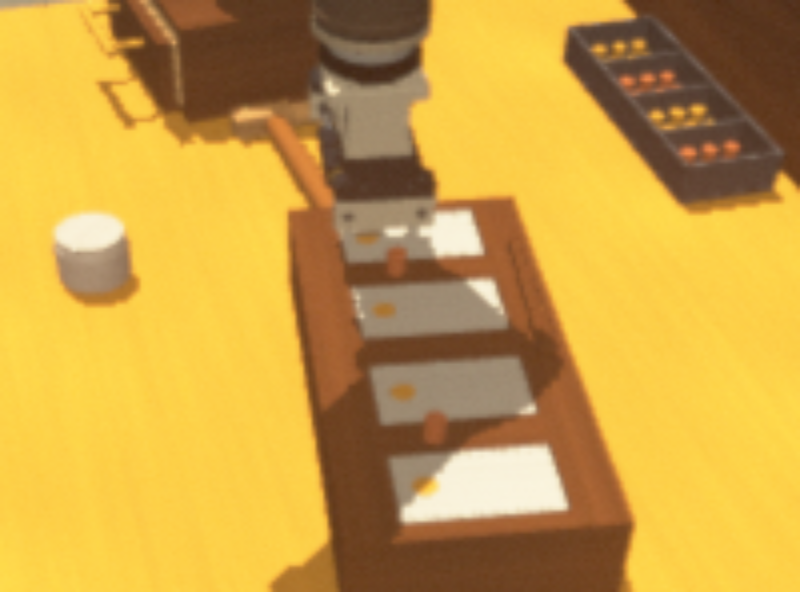

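The side view shows the shut fingers over the disc of flap 1, with disc 1 visible just left of the fingertip. Now I creep down.

>>> {"fn": "carry_out", "kwargs": {
  "targets": [
    [1,0,0,-0.1,0,0,0],
    [1,0,0,-0.1,0,0,0],
    [1,0,0,0,0,0,0]
  ]
}}

```text
time_s: 3.45
tool_pos: [0.544, 0.1787, 0.0887]
eef_rot: [[0.147, 0.989, -0.0], [0.989, -0.147, -0.0], [-0.0, -0.0, -1.0]]
contact_force: [0.7, 0.3, -0.1]
gripper_width: 0.0006
```

>>> {"fn": "carry_out", "kwargs": {
  "targets": [
    [1,0,0,-0.1,0,0,0],
    [1,0,0,0,0,0,0]
  ]
}}

```text
time_s: 3.7
tool_pos: [0.544, 0.1786, 0.0876]
eef_rot: [[0.147, 0.989, -0.0], [0.989, -0.147, -0.0], [-0.0, -0.0, -1.0]]
contact_force: [-0.4, 0.3, -0.0]
gripper_width: 0.0002
```

>>> {"fn": "carry_out", "kwargs": {
  "targets": [
    [1,0,0,-0.1,0,0,0],
    [1,0,0,0,0,0,0]
  ]
}}

```text
time_s: 3.95
tool_pos: [0.544, 0.1787, 0.0867]
eef_rot: [[0.147, 0.989, -0.0], [0.989, -0.147, 0.0], [-0.0, -0.0, -1.0]]
contact_force: [0.2, 0.0, -0.8]
gripper_width: 0.0001
```

>>> {"fn": "carry_out", "kwargs": {
  "targets": [
    [1,0,0,-0.1,0,0,0],
    [1,0,0,0,0,0,0]
  ]
}}

```text
time_s: 4.2
tool_pos: [0.544, 0.1786, 0.0856]
eef_rot: [[0.147, 0.989, -0.0], [0.989, -0.147, -0.0], [-0.0, -0.0, -1.0]]
contact_force: [0.1, 0.4, -0.4]
gripper_width: 0.0002
```

>>> {"fn": "carry_out", "kwargs": {
  "targets": [
    [1,0,0,-0.05,0,0,0],
    [1,0,0,0,0,0,0]
  ]
}}

```text
time_s: 4.45
tool_pos: [0.5441, 0.1787, 0.0853]
eef_rot: [[0.147, 0.989, 0.0], [0.989, -0.147, 0.0], [0.0, 0.0, -1.0]]
contact_force: [-0.2, -0.1, 0.2]
gripper_width: 0.0004
```

>>> {"fn": "carry_out", "kwargs": {
  "targets": [
    [1,0,0,-0.05,0,0,0],
    [1,0,0,0,0,0,0]
  ]
}}

```text
time_s: 4.7
tool_pos: [0.5441, 0.1787, 0.0848]
eef_rot: [[0.147, 0.989, 0.0], [0.989, -0.147, 0.0], [0.0, 0.0, -1.0]]
contact_force: [-0.4, -0.1, 0.1]
gripper_width: 0.0003
```

>>> {"fn": "carry_out", "kwargs": {
  "targets": [
    [1,0,0,-0.05,0,0,0],
    [1,0,0,0,0,0,0]
  ]
}}

```text
time_s: 4.95
tool_pos: [0.5441, 0.1787, 0.0846]
eef_rot: [[0.147, 0.989, 0.0], [0.989, -0.147, 0.0], [0.0, 0.0, -1.0]]
contact_force: [-0.6, -0.2, 4.4]
gripper_width: 0.0003
```

>>> {"fn": "carry_out", "kwargs": {
  "targets": [
    [1,0,0,-0.05,0,0,0],
    [1,0,0,0,0,0,0]
  ]
}}

```text
time_s: 5.2
tool_pos: [0.5442, 0.1787, 0.0845]
eef_rot: [[0.147, 0.989, 0.0], [0.989, -0.147, 0.0], [0.0, 0.0, -1.0]]
contact_force: [-3.4, -0.8, 10.9]
gripper_width: 0.0004
```

Flap 1 is stiff: 11 N with no more than 0.3 mm of give, so it is blocked. I back off and go on to flap 2, passing well above the ferrule.

>>> {"fn": "carry_out", "kwargs": {
  "targets": [
    [1,0,0,1,0,0,0],
    [1,0,0,4,0,0,0],
    [1,-0.7,-4.9,0,0,0,0],
    [1,-0.7,-5,0,0,0,0],
    [1,0,0,0,0,0,0],
    [1,0,0,-3,0,0,0],
    [1,0,0,-1,0,0,0],
    [1,0,0,-0.6,0,0,0],
    [1,0,0,0,0,0,0],
    [1,0,0,0,0,0,0]
  ]
}}

```text
time_s: 6.45
tool_pos: [0.5305, 0.0799, 0.0883]
eef_rot: [[0.147, 0.989, 0.001], [0.989, -0.147, 0.0], [0.0, 0.001, -1.0]]
contact_force: [-0.5, 0.4, -0.5]
gripper_width: 0.001
```

>>> {"fn": "carry_out", "kwargs": {
  "targets": [
    [1,0,0,-0.1,0,0,0],
    [1,0,0,-0.1,0,0,0],
    [1,0,0,0,0,0,0]
  ]
}}

```text
time_s: 6.82
tool_pos: [0.53, 0.0797, 0.0857]
eef_rot: [[0.147, 0.989, -0.0], [0.989, -0.147, 0.0], [0.0, -0.0, -1.0]]
contact_force: [-0.7, 0.0, 0.1]
gripper_width: 0.0005
```

>>> {"fn": "carry_out", "kwargs": {
  "targets": [
    [1,0,0,-0.05,0,0,0],
    [1,0,0,-0.05,0,0,0],
    [1,0,0,0,0,0,0]
  ]
}}

```text
time_s: 7.2
tool_pos: [0.5301, 0.0797, 0.0848]
eef_rot: [[0.147, 0.989, 0.0], [0.989, -0.147, 0.0], [0.0, 0.0, -1.0]]
contact_force: [0.2, 0.2, 0.6]
gripper_width: 0.0002
```

>>> {"fn": "carry_out", "kwargs": {
  "targets": [
    [1,0,0,-0.05,0,0,0],
    [1,0,0,0,0,0,0]
  ]
}}

```text
time_s: 7.45
tool_pos: [0.5301, 0.0797, 0.0842]
eef_rot: [[0.147, 0.989, 0.0], [0.989, -0.147, 0.0], [0.0, 0.0, -1.0]]
contact_force: [0.0, 0.5, 1.6]
gripper_width: 0.0005
```

>>> {"fn": "carry_out", "kwargs": {
  "targets": [
    [1,0,0,-0.05,0,0,0],
    [1,0,0,0,0,0,0]
  ]
}}

```text
time_s: 7.7
tool_pos: [0.5301, 0.0796, 0.0837]
eef_rot: [[0.147, 0.989, -0.0], [0.989, -0.147, 0.0], [0.0, -0.0, -1.0]]
contact_force: [0.9, 0.0, 0.3]
gripper_width: 0.0007
```

>>> {"fn": "carry_out", "kwargs": {
  "targets": [
    [1,0,0,-0.04,0,0,0],
    [1,0,0,0,0,0,0]
  ]
}}

```text
time_s: 7.95
tool_pos: [0.5301, 0.0797, 0.0833]
eef_rot: [[0.147, 0.989, -0.0], [0.989, -0.147, 0.0], [0.0, -0.0, -1.0]]
contact_force: [0.6, 0.1, 1.5]
gripper_width: 0.0007
```

>>> {"fn": "carry_out", "kwargs": {
  "targets": [
    [1,0,0,-0.04,0,0,0],
    [1,0,0,0,0,0,0]
  ]
}}

```text
time_s: 8.2
tool_pos: [0.5301, 0.0797, 0.0829]
eef_rot: [[0.147, 0.989, 0.0], [0.989, -0.147, 0.0], [0.0, -0.0, -1.0]]
contact_force: [-0.5, 0.1, 2.0]
gripper_width: 0.0006
```

>>> {"fn": "carry_out", "kwargs": {
  "targets": [
    [1,0,0,-0.04,0,0,0],
    [1,0,0,0,0,0,0]
  ]
}}

```text
time_s: 8.45
tool_pos: [0.5301, 0.0797, 0.0825]
eef_rot: [[0.147, 0.989, 0.0], [0.989, -0.147, 0.0], [0.0, 0.0, -1.0]]
contact_force: [-0.1, 0.3, 1.0]
gripper_width: 0.0007
```

>>> {"fn": "carry_out", "kwargs": {
  "targets": [
    [1,0,0,-0.05,0,0,0],
    [1,0,0,0,0,0,0]
  ]
}}

```text
time_s: 8.7
tool_pos: [0.5301, 0.0797, 0.082]
eef_rot: [[0.147, 0.989, 0.0], [0.989, -0.147, 0.0], [0.0, 0.0, -1.0]]
contact_force: [0.1, 0.3, 0.8]
gripper_width: -0.0
```

Flap 2 keeps sinking at 1–2 N and is 2.8 mm down, so it is the free one. I push on slowly.

>>> {"fn": "carry_out", "kwargs": {
  "targets": [
    [1,0,0,-0.15,0,0,0],
    [1,0,0,-0.15,0,0,0],
    [1,0,0,-0.15,0,0,0],
    [1,0,0,-0.15,0,0,0],
    [1,0,0,-0.15,0,0,0],
    [1,0,0,-0.15,0,0,0]
  ]
}}

```text
time_s: 9.45
tool_pos: [0.53, 0.0797, 0.0729]
eef_rot: [[0.147, 0.989, -0.0], [0.989, -0.147, 0.0], [0.0, -0.0, -1.0]]
contact_force: [0.2, 0.2, 2.5]
gripper_width: 0.0005
```

Run:
```python
from h import *
s=state();print(s['time_s'],s['tool_pos'].round(4),s['contact_force'].round(2))
for n,(a,b,c,e) in {'side':(270,400,110,230),'scene':(270,430,120,240)}.items():
    d=snapshot(n);cv2.imwrite(f'pics/{n}3.png',cv2.resize(d['img'][c:e,a:b],None,fx=4.9,fy=4.9))
```

```text
9.45 [0.53   0.0797 0.0729] [0.22 0.17 2.51]
```

View pics/side3.png

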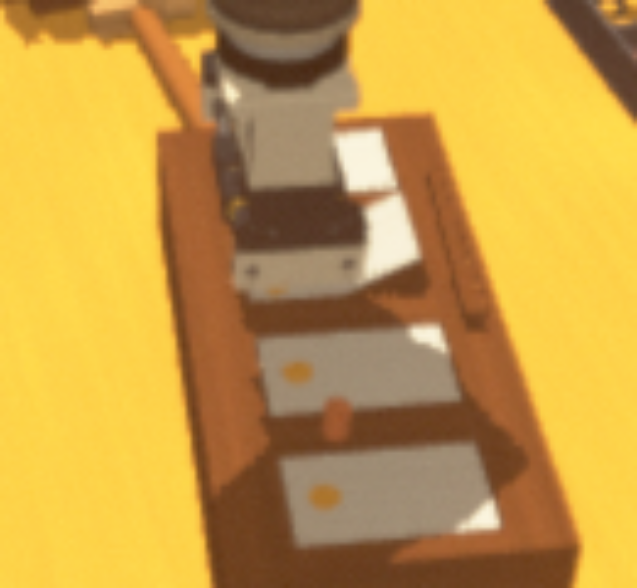

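The far end of flap 2 is rising behind the gripper, near (395,235) in the crop, and the force is about 2.5 N. I keep going.

>>> {"fn": "carry_out", "kwargs": {
  "targets": [
    [1,0,0,-0.15,0,0,0],
    [1,0,0,-0.15,0,0,0],
    [1,0,0,-0.15,0,0,0],
    [1,0,0,-0.15,0,0,0],
    [1,0,0,-0.15,0,0,0],
    [1,0,0,-0.15,0,0,0]
  ]
}}

```text
time_s: 10.3
tool_pos: [0.53, 0.0797, 0.0639]
eef_rot: [[0.147, 0.989, -0.0], [0.989, -0.147, 0.0], [0.0, -0.0, -1.0]]
contact_force: [0.0, -1.2, 1.0]
gripper_width: 0.0004
```

>>> {"fn": "carry_out", "kwargs": {
  "targets": [
    [1,0,0,-0.15,0,0,0],
    [1,0,0,-0.15,0,0,0],
    [1,0,0,-0.15,0,0,0],
    [1,0,0,-0.15,0,0,0]
  ]
}}

```text
time_s: 10.8
tool_pos: [0.53, 0.0797, 0.0579]
eef_rot: [[0.147, 0.989, -0.0], [0.989, -0.147, 0.0], [0.0, -0.0, -1.0]]
contact_force: [-0.3, -0.5, 1.5]
gripper_width: 0.0005
```

Run:
```python
from h import *
s=state();print(s['time_s'],s['tool_pos'].round(4),s['contact_force'].round(2))
for n,(a,b,c,e) in {'side':(270,400,110,230),'scene':(270,430,120,240)}.items():
    d=snapshot(n);cv2.imwrite(f'pics/{n}4.png',cv2.resize(d['img'][c:e,a:b],None,fx=4.9,fy=4.9))
```

```text
10.8 [0.53   0.0797 0.0579] [-0.34 -0.47  1.45]
```

View pics/scene4.png

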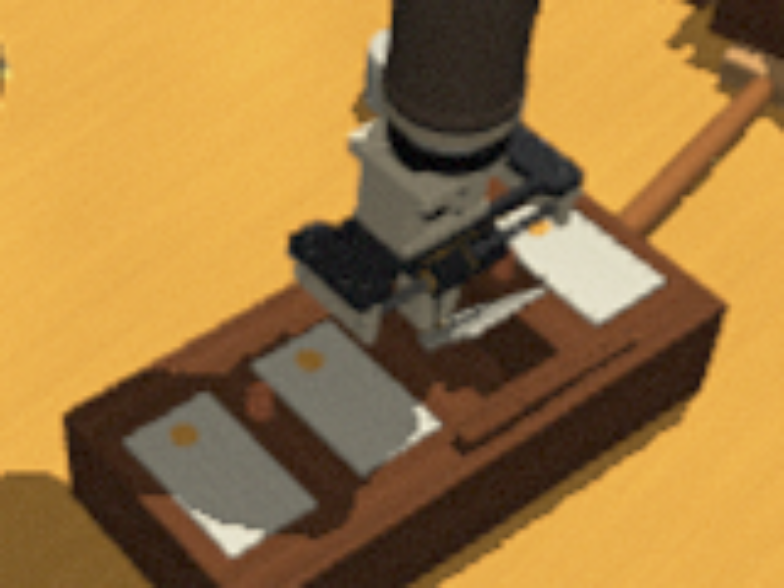

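The scene view shows flap 2 nearly edge-on around (490,315) with its far end up, and the ferrule still standing at (505,262). About 7 mm more to go.

>>> {"fn": "carry_out", "kwargs": {
  "targets": [
    [1,0,0,-0.15,0,0,0],
    [1,0,0,-0.15,0,0,0],
    [1,0,0,-0.15,0,0,0],
    [1,0,0,-0.15,0,0,0]
  ]
}}

```text
time_s: 11.4
tool_pos: [0.53, 0.0797, 0.0519]
eef_rot: [[0.147, 0.989, -0.0], [0.989, -0.147, 0.0], [0.0, -0.0, -1.0]]
contact_force: [-0.4, 0.6, 0.9]
gripper_width: 0.0007
```

Run:
```python
from h import *
s=state();print(s['time_s'],s['tool_pos'].round(4),s['contact_force'].round(2))
ex=np.array([np.cos(-.148),np.sin(-.148)]);ey=np.array([-ex[1],ex[0]]);c=np.array([.5565,.025])
for n,(a,b,C,e) in {'side':(270,400,110,230),'scene':(270,430,120,240)}.items():
    d=snapshot(n);cv2.imwrite(f'pics/{n}5.png',cv2.resize(d['img'][C:e,a:b],None,fx=4.9,fy=4.9,interpolation=0))
    vv,uu=np.mgrid[C:e,a:b];px=np.c_[uu.ravel(),vv.ravel()];o,v=rays(d,px);P=o+v*d['depth'][px[:,1],px[:,0]][:,None]
    B=np.c_[(P[:,:2]-c)@ex,(P[:,:2]-c)@ey,P[:,2]]
    m=(abs(B[:,1]-.05)<.032)&(B[:,0]>.003)&(B[:,0]<.06)&(B[:,2]>.09)&(B[:,2]<.15)
    print(n,m.sum());Q=B[m];Q=Q[np.argsort(Q[:,0])][::max(1,m.sum()//12)]
    for q in Q: print(q.round(4),'ang',round(np.arctan2(q[2]-.083,q[0]),2))
```

```text
11.4 [0.53   0.0797 0.0519] [-0.38  0.61  0.91]
side 102
[0.0116 0.0735 0.1052] ang 1.09
[0.0144 0.072  0.106 ] ang 1.01
[0.0161 0.0306 0.1114] ang 1.06
[0.0172 0.0214 0.1149] ang 1.08
[0.0185 0.0623 0.113 ] ang 1.02
[0.0202 0.0383 0.1163] ang 1.03
[0.021  0.0605 0.118 ] ang 1.03
[0.0228 0.0365 0.1175] ang 0.99
[0.0242 0.08   0.1219] ang 1.02
[0.0254 0.0368 0.1244] ang 1.02
[0.0265 0.0597 0.1256] ang 1.01
[0.0279 0.0681 0.1266] ang 1.0
[0.0291 0.0754 0.1286] ang 1.0
scene 59
[0.0031 0.0682 0.1243] ang 1.5
[0.0032 0.0378 0.1304] ang 1.5
[0.0034 0.0656 0.1396] ang 1.51
[0.0036 0.0412 0.1331] ang 1.5
[0.0039 0.061  0.1385] ang 1.5
[0.0042 0.0732 0.14  ] ang 1.5
[0.0058 0.0529 0.0953] ang 1.13
[0.0131 0.0196 0.1055] ang 1.04
[0.0181 0.0186 0.1105] ang 0.99
[0.0222 0.0224 0.1163] ang 0.98
[0.0276 0.0202 0.127 ] ang 1.01
[0.0298 0.0678 0.129 ] ang 1.0
[0.0301 0.0256 0.1301] ang 1.0
[0.0316 0.0743 0.1308] ang 0.99
[0.0324 0.0275 0.1309] ang 0.98
```

View pics/side5.png

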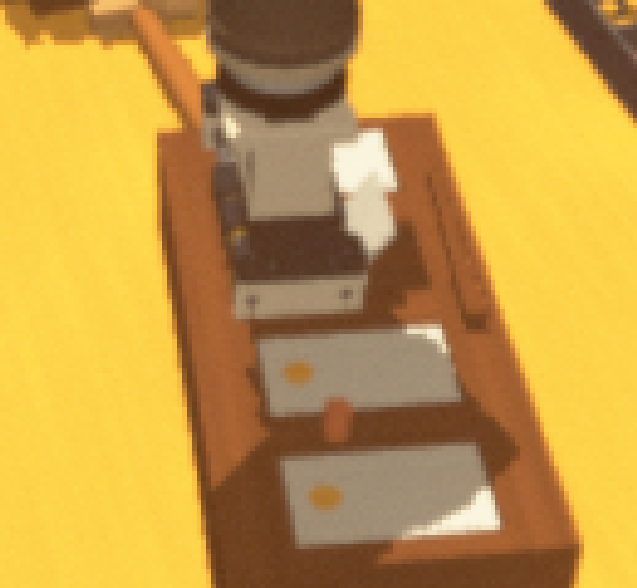

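Depth from both cameras puts the tilt at about 1.0 rad, well past 0.785, and the force stayed gentle at about 1 N. I lift straight out.

>>> {"fn": "carry_out", "kwargs": {
  "targets": [
    [1,0,0,0.2,0,0,0],
    [1,0,0,0.5,0,0,0],
    [1,0,0,1.5,0,0,0],
    [1,0,0,3,0,0,0],
    [1,0,0,5,0,0,0],
    [1,0,0,5,0,0,0],
    [1,-4,0,4,0,0,0],
    [1,-4,0,0,0,0,0],
    [1,-4,0,0,0,0,0],
    [1,0,0,0,0,0,0],
    [1,0,0,0,0,0,0],
    [1,0,0,0,0,0,0]
  ]
}}

```text
time_s: 13.0
tool_pos: [0.4111, 0.0797, 0.2443]
eef_rot: [[0.148, 0.989, 0.001], [0.989, -0.148, 0.0], [0.0, 0.001, -1.0]]
contact_force: [-0.1, -0.8, 0.1]
gripper_width: 0.0005
```

Run:
```python
from h import *
s=state();print(s['time_s'],s['tool_pos'].round(4),s['contact_force'].round(2))
ex=np.array([np.cos(-.148),np.sin(-.148)]);ey=np.array([-ex[1],ex[0]]);c=np.array([.5565,.025])
for n,(a,b,C,e) in {'side':(270,400,110,230),'scene':(270,430,120,240)}.items():
    d=snapshot(n);cv2.imwrite(f'pics/{n}6.png',cv2.resize(d['img'][C:e,a:b],None,fx=4.9,fy=4.9,interpolation=0))
    vv,uu=np.mgrid[C:e,a:b];px=np.c_[uu.ravel(),vv.ravel()];o,v=rays(d,px);P=o+v*d['depth'][px[:,1],px[:,0]][:,None]
    B=np.c_[(P[:,:2]-c)@ex,(P[:,:2]-c)@ey,P[:,2]]
    m=(abs(B[:,1]-.05)<.032)&(B[:,0]>.005)&(B[:,0]<.06)&(B[:,2]>.095)&(B[:,2]<.15)
    Q=B[m];print(n,m.sum(),'slope',np.arctan(np.polyfit(Q[:,0],Q[:,2],1)[0]).round(3),'med ang',np.median(np.arctan2(Q[:,2]-.083,Q[:,0])).round(3),'top',Q[:,2].max())
```

```text
13.0 [0.4111 0.0797 0.2443] [-0.09 -0.75  0.09]
side 147 slope 0.952 med ang 1.027 top 0.1310046947379785
scene 32 slope 0.927 med ang 1.003 top 0.13280914395617327
```

View pics/side6.png

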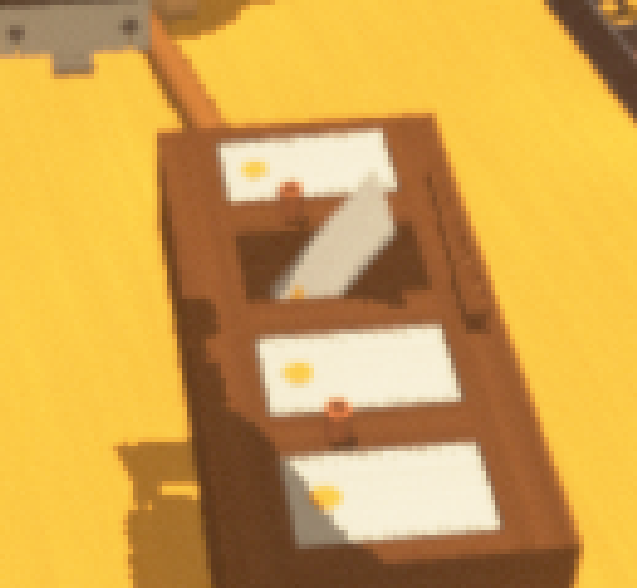

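View pics/scene6.png

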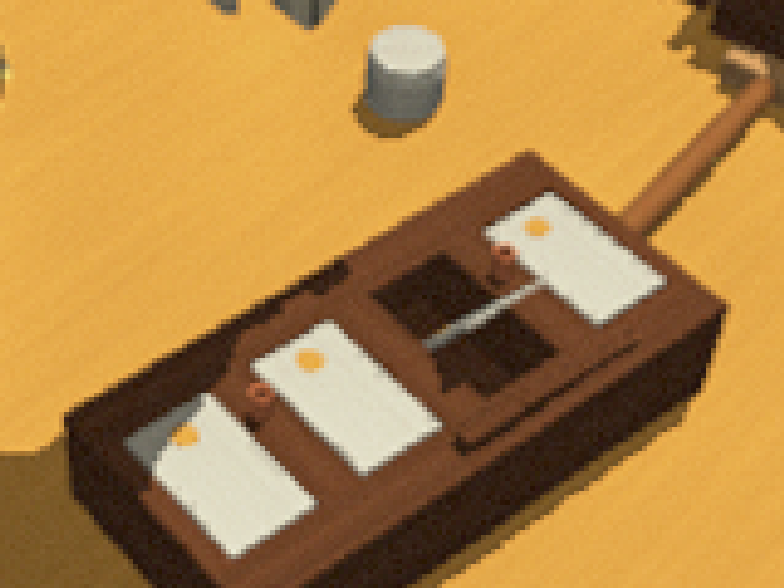

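Flap 2 stands open at about 1.0 rad, running from (285,290) to (380,190) in the side crop. Both ferrules, the stick, the tin and the mallet are where they were, and the arm is clear.

```bash
python3 -c "
from cell import sign_off
print(sign_off())"
```

```text
the job is handed in; nothing more can be done
None
```

Flap 2 is the free one. It now stands open at about 0.93–1.03 rad, past the halfway mark of 0.785 rad, and the job is handed in at about 13 s.

- **Flap 1:** I pressed its disc with closed fingertips. It barely gave (0.3 mm or less), so it is blocked. The force there rose to about 11 N before I backed off, more than I meant to use on the thin sheet. The pictures afterwards show no visible bend.
- **Flap 2:** Its robot end sank steadily at about 1–2.5 N. I pushed that end down to about 33 mm below the deck and lifted straight out.
- **Flaps 3 and 4:** I did not press these, because the free flap was already found.

**Last checks:** After I withdrew, a straight-line fit to the depth readings gave 0.93 (scene) and 0.95 rad (side), and the angle from the axle gave 1.00 and 1.03 rad. The raised end is at about z = 0.13 m, as expected at that tilt. Both ferrules, the sizing stick, the tin and the mallet look unmoved. I did not check the bocal and the tube cutter again at the end, but the arm went nowhere near them. The tool is clear and touching nothing.

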